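# Hang the lamp burner cup to dry and set the drying timer

### The arm

A 7-joint arm with a two-finger parallel gripper is mounted at the origin on the work surface. World frame = base frame: x ahead of the robot, y to its left, z up, the work surface at z = 0. Lengths are in m, angles in rad, forces in N, time in s.
With the tool pointing down it reaches from about 0.4 to 0.875 m from the base axis. Payload 19.3 kg.
Tool frame: the origin (TCP) lies midway between the tips of the shut fingers; the grasp point (between the pads) lies 19 mm behind it; z points along the fingers, y is the line along which they close (so a half turn about z gives the same grasp; the last joint's range is limited). The gripper opens to 85 mm and grips with 20 to 120 N. Pads are 22 mm wide; open, the fingers measure 114 mm over their backs; the gripper's body (76 mm by 85 mm) begins 54 mm behind the grasp point. The pads swing forward as they close: fully open they stand 13 mm farther back than shut.
Start: joints at [1.143, 0.521, -0.036, 1.599, 0.021, 1.021, -0.113], TCP at [0.219, -0.585, 0.231] pointing down, gripper open.
Joint ranges: [-2.91, 2.91], [-0.3, 2.13], [-1.5, 1.42], [0.17, 2.43], [-1.26, 4.41], [0.16, 1.93], [-2.52, 2.52]. Speed limits (rad/s): [1.89, 1.89, 2.39, 2.39, 3.01, 3.01, 3.01].

### API

Orientations are given as [roll, pitch, yaw] about the fixed x, y, z axes, in that order (R = Rz(yaw) Ry(pitch) Rx(roll)).
In Python, from workcell import * gives the robot as it stands.
- The arm moves only by the shell command python3 -m creep 'ROWS' [FORCE]. ROWS is JSON, a list that holds one entry, the list of rows, each a list of 7 numbers: the closure, from -1 (fully open) to 1 (shut), then the shift along the tool's x, y, z in m, then the turn, a rotation vector about the tool's x, y, z in degrees. A call has 1 to 10 rows; each row shifts and turns the commanded pose from where the row before left it, along the tool's axes as they then stand; what a row does not reach is not made up. A row lasts 1/10 s, in which the tool goes at most 50 mm and 8.59 degrees, less where a joint would pass 70% of its speed; a pose out of reach is approached as far as the arm can. A call is refused whole if a number of a shift passes 0.05 or a number of a turn 8.59, either way. A call with a gripper value outside its range is refused whole. The fingers move at their own pace and stop on an object; FORCE is the grip in N (left out, the last holds). Time passes only in rows, so rows that do not move let the fingers close. It gives the time, the measured TCP pose, the force, the opening and the grip force at its end, in the units of the state.
- observe(): the state, without advancing time (a new reading comes with each control period).
- grab_frame(name): name is "scene" or "top" or "wrist"; returns a dict with "image" (480x640x3 uint8, red, green, blue), "range_z" (480x640 float32, m along the optical axis (not along the pixel's ray), 0 where there is no reading), "fx", "fy", "cx", "cy" (pixels), "R" (3x3) and "t" (3): a world point X has camera coordinates R X + t; the wrist camera has in their place "T_tool_cam" (4x4, takes a point from camera to tool coordinates, whose origin is the TCP and whose axes are the flange's). Camera axes: x right, y down, z forward; pixel columns grow to the right and rows downward; lengths in m; the calibration is good to about 2 mm. A picture is of the moment at which its call begins: read the wrist's pose just before it.
- job_done(): hands the job in; it is judged then, once.
Trained networks look in a picture, given as the dict that the camera call returned (one of the last four; its "shot" number tells which), for a name from the list of things; names that differ only in an ending like _2 or _b are one class to them, and where a whole thing is asked for, a point or a joint stands for the part that bears it (a point fixed in the world has none). Each returns a list of dicts, best first, with "confidence" (0 to 1); they miss things now and then, are a little off and sometimes report something else, mostly with a low value. They report only what shows in the picture. A call takes as long as a camera call. They do not tell look-alikes from the thing itself.
- find_in(picture, thing): "extent" ([centre column, centre row, width, height] in pixels, round what is visible of it).
- outline_of(picture, thing): "region" (480x640 bool, what is visible of it) and "extent" ([centre column, centre row, width, height] in pixels, round what is visible of it).
- tip_of(picture, thing): "position" ([column, row] in pixels: a listed point, or the origin of a listed thing).
The state is a dict: "clock": time; "qpos": joint angles; "qd": joint speeds; "joint_efforts": joint torques, N m; "position": TCP position; "tool_rot": TCP orientation; "force": force on the tool from outside, world axes, zero at the start; "moment": the same for the moment, N m; "grip_width": finger opening in m; "finger_force": force on a finger pad.
Only numpy, scipy, OpenCV 4.12 (cv2) and the standard library are available. Lean on these libraries where they do the work, as an engineer would, in place of code of your own. Each camera call takes 0.05 s, during which the arm holds its last target. There are 200 camera calls.

### The job

Pick up the brass burner cup that stands mouth down on the slab and hang it mouth-first on the slanted peg of the drying stand, slid on along the peg until its closed end rests on the peg's tip, and let go. Then set the free-standing timer: turn its knob clockwise until its pointer stands at the stud on the timer's rim, pressing down as you turn so that the timer itself does not spin or slide on the slab. Leave the other things where they are.

Things in the scene. Friction and masses are not known exactly. Their poses are not given: they have to be found in the camera images.
- cup: Round hollow brass burner cup, standing mouth down: outside diameter 46 mm (a bead 47 mm across 49 mm above the mouth), inside 38 mm, outside height 62 mm, inside depth 56 mm, about 0.16 kg. A bayonet stub 18 mm across, 12 mm high with a thin cross pin stands on its closed end (top). Origin at the centre of the mouth; z points to the closed end. Grip it across its diameter from the closed end.
- peg: Round wooden peg, 26 mm thick, round-ended, rising 50 degrees above level out of the stand's post, roughly towards the robot. Origin on its axis at the post, 115 mm above the slab; z runs along the axis to the tip, 100 mm away. The cup slides over it with 6 mm play all round and stops when its inner end meets the tip, mouth then 44 mm from this origin along z; released, it sags onto the peg.
- peg_tip (a point): The very tip of the peg, on its axis, 100 mm from the peg's origin, about 192 mm above the slab.
- stand: Fixed wooden drying stand: foot 130 x 150 x 20 mm, an upright post 30 mm deep x 40 mm wide reaching 170 mm above the slab, with a brass ball on it up to 192 mm. Origin under the foot, on the slab; its x axis points away from the robot side to the post (post centre 35 mm along +x); the peg leans out along -x.
- timer: Loose round timer, 80 mm in diameter and 33 mm high without its knob, mass about 0.25 kg in all, standing free on the slab. Origin at the centre of its underside, z up. It slides and spins on the slab easily: the knob is stiffer than the timer's hold on the slab unless it is pressed down with roughly 8 to 20 N.
- timer_stud (a point): Small upright dark stud on the timer's rim, 34.5 mm from the timer's axis and 40 mm above the slab; seen from above it stands 1.3 rad clockwise from the timer's x axis. It marks where the pointer must come.
- dial (a joint): Angle of the timer's knob in rad, growing clockwise seen from above; 0 when the knob's pointer lies along the timer's x axis, 1.3 with the pointer at the stud. Starts between 0 and 0.4. Friction about 0.11 N m, no spring: it stays where it is left.
- dial_grip (a point): Grip point of the knob, on its axis, 51 mm above the slab. The knob is a bar 40 mm long, 14 mm wide, from 38 to 62 mm above the slab, on a flat disc 56 mm across (its top 38 mm above the slab) that turns with it. The bar lies along the pointer's direction; the pointer is the thin nose at one end of the bar, the end with a white line on top.
- globe: Ruby glass globe, open at the top, 116 mm across, 120 mm high, origin under its foot. Not to be moved.
- ciborium: Silver-plated covered goblet with a small cross on top, 94 mm across, 193 mm high, origin under its foot. Not to be moved.
- stem: Fluted brass lamp stem lying on the slab behind the stand, 280 mm long, 44 mm across its collars; origin under its middle, x along its length. Not to be moved.
- mirror: Inspection mirror lying flat: rosewood handle 100 mm long towards -x, round mirror 60 mm across towards +x; origin near the middle of its length. Not to be moved.
- follower: Small conical brass candle follower, open at both ends, 52 mm across the foot, 30 mm high; origin under its centre. Not the cup, not to be moved.
- tin: Closed round aluminium polish tin, 68 mm across, 50 mm high; origin under its centre. Not to be moved.
Not all that is in view belongs to the job. Leave any blue or purple look-alike of the cup alone.

How it is judged:
On the way, in this order (a step that is already met when the one before it is completed fails the run):
1. the cup hangs on the peg, seated on its tip and released (z of cup in the frame of peg between 0.035 and 0.052 m and x of cup in the frame of peg between -0.013 and 0.013 m and y of cup in the frame of peg between -0.013 and 0.013 m and angle between the z axis of cup and the z axis of peg, either way round below 0.3 rad and linear speed of cup below 0.03 m/s and contact force between the fingers and cup below 0.1 N), for 0.3 s.
2. the knob's pointer is at the stud (value of joint dial between 1.1 and 1.5 rad), for 0.2 s.
At the end, for the whole second after the job is handed in: Cup released, at rest on the peg: mouth 35-52 mm from the peg origin along its axis, within 13 mm of it each way, axes within 0.3 rad. Knob at 1.1-1.5 rad (stud at 1.3). Timer upright, at rest, its stud within 20 mm of its start. Other things not moved over 30 mm (all of step 1 and all of step 2 and angle between timer's own z axis and vertical below 0.1 rad and linear speed of timer below 0.02 m/s and distance of timer_stud from where it was at the start of the episode below 0.02 m); the robot touches nothing.
It fails at once if the timer spins or slides on the slab (its stud moves more than 20 mm) (distance of timer_stud from where it was at the start of the episode above 0.02 m).
It fails at once if one of the other things on the slab is moved more than 30 mm (distance of any of globe, ciborium, stem, mirror, follower, tin from where it was at the start of the episode above 0.03 m).
It also fails if it takes over 58 s, if anything falls off the work surface, if the arm or the gripper's body presses on something with over 40 N, if the wrist force passes 120 N, or if a joint passes its speed limit or range.

## Working session

There is one attempt and no reset: what is moved stays moved. The work goes in short steps, Python scripts to look and compute and a shell command to move; the robot and the scene stay as the last step left them, time stands still between calls to the robot, and variables do not carry over. Pictures are saved under pics/ and viewed, at most 10 in all, crops included, and the job is handed in when it is done.

```bash
ls; mkdir -p pics; cat > h.py <<'E'
from workcell import *
import numpy as np, cv2
from scipy.spatial.transform import Rotation as Ro
def save(f,n): cv2.imwrite('pics/'+n,f['image'][:,:,::-1])
def w(f,u,v,z=None):
    """pixel -> world, using depth or given depth"""
    if z is None:
        p=f['range_z'][int(v)-2:int(v)+3,int(u)-2:int(u)+3]; z=np.median(p[p>0])
    c=np.array([(u-f['cx'])/f['fx']*z,(v-f['cy'])/f['fy']*z,z]); return f['R'].T@(c-f['t'])
def wz(f,u,v,Z):
    """pixel ray meets world height Z"""
    o=-f['R'].T@f['t']; d=f['R'].T@np.array([(u-f['cx'])/f['fx'],(v-f['cy'])/f['fy'],1]); return o+d*(Z-o[2])/d[2]
def cloud(f):
    v,u=np.mgrid[:480,:640]; z=f['range_z']
    c=np.stack([(u-f['cx'])/f['fx']*z,(v-f['cy'])/f['fy']*z,z],-1)
    return (c-f['t'])@f['R']
def proj(f,X):
    c=f['R']@np.array(X)+f['t']; return f['fx']*c[0]/c[2]+f['cx'],f['fy']*c[1]/c[2]+f['cy']
def wrist():
    s=observe(); f=grab_frame('wrist')
    T=np.eye(4); T[:3,:3]=Ro.from_euler('xyz',s['tool_rot']).as_matrix(); T[:3,3]=s['position']
    M=np.linalg.inv(T@f['T_tool_cam']); f['R']=M[:3,:3]; f['t']=M[:3,3]; return f
E
python3 - <<'E'
from h import *
np.set_printoptions(precision=3,suppress=True)
s=observe(); print(s)
for n in ['scene','top']:
    f=grab_frame(n); save(f,n+'.png'); print(n,f['R'],f['t'],f['fx'])
    C=cloud(f)
    for k in ['cup','peg','stand','timer','globe','ciborium','stem','mirror','follower','tin']:
        for o in outline_of(f,k)[:3]:
            m=o['region']&(f['range_z']>0); P=C[m]
            print(k,round(o['confidence'],2),np.round(o['extent']),np.median(P,0) if len(P) else 0, P[:,2].max() if len(P) else 0)
    for k in ['peg_tip','timer_stud','dial_grip','peg','cup','timer']:
        for o in tip_of(f,k)[:2]: print('pt',k,round(o['confidence'],2),np.round(o['position'],1), wz(f,*o['position'],{'peg_tip':.192,'timer_stud':.04,'dial_grip':.051,'peg':.115,'cup':0,'timer':0}[k]))
E
```

```text
pics
{'clock': 0.0, 'qpos': array([ 1.143,  0.522, -0.036,  1.6  ,  0.021,  1.021, -0.113]), 'qd': array([ 0.   ,  0.   ,  0.001,  0.   , -0.001, -0.001, -0.001]), 'joint_efforts': array([  0.   , -92.711,   1.98 , -36.994,   0.018,   0.008,  -0.   ]), 'position': array([ 0.219, -0.585,  0.231]), 'tool_rot': array([-3.14 ,  0.   ,  0.358]), 'force': array([ 0.076,  0.49 , -0.068]), 'moment': array([ 0.043, -0.04 , -0.004]), 'finger_force': 0.0, 'grip_width': 0.08557670346948267}
scene [[ 0.871  0.491  0.007]
 [ 0.357 -0.624 -0.695]
 [-0.337  0.608 -0.719]] [-0.485 -0.106  1.355] 444.5352935940309
cup 0.68 [267. 341.  22.  31.] [ 0.566 -0.236  0.058] 0.0761783001422332
cup 0.67 [218. 303.  20.  31.] [ 0.404 -0.206  0.051] 0.07664596592940331
cup 0.6 [236. 327.  22.  34.] [ 0.488 -0.239  0.054] 0.07515027584667523
peg 0.92 [324. 238.  16.  31.] [0.579 0.011 0.161] 0.19493012837115567
stand 0.79 [328. 265.  69.  89.] [0.611 0.006 0.019] 0.19512739178783864
stand 0.69 [325. 240.  22.  28.] [0.578 0.011 0.161] 0.19512739178783864
timer 0.69 [334. 211.  27.  31.] [0.495 0.237 0.03 ] 0.0626
[... 1914 characters left out ...]
12  0.023] 0.03650388388300308
follower 0.62 [441. 220.  40.  36.] [ 0.65  -0.377  0.077] 0.12626195659424674
follower 0.34 [196. 207.  40.  39.] [0.665 0.342 0.146] 0.1981555794583788
tin 0.89 [459. 314.  26.  21.] [ 0.375 -0.413  0.049] 0.057491560086021964
pt peg_tip 0.5 [309.2 247.7] [0.548 0.015 0.192]
pt peg_tip 0.43 [316.9 311.6] [ 0.381 -0.007  0.192]
pt timer_stud 0.87 [237.6 271.8] [0.49 0.23 0.04]
pt peg 0.74 [436.4 222.2] [ 0.631 -0.343  0.115]
pt peg 0.63 [305.1 226.3] [0.617 0.029 0.115]
pt cup 0.72 [390.3 277.9] [ 0.477 -0.228  0.   ]
pt cup 0.55 [388.3 251.4] [ 0.558 -0.223  0.   ]
pt timer 0.94 [229.9 271.9] [0.492 0.261 0.   ]
pt timer 0.71 [202.7 212.8] [0.675 0.351 0.   ]
```

```bash
python3 - <<'E'
import cv2,numpy as np
a=cv2.imread('pics/scene.png');b=cv2.imread('pics/top.png')
A=cv2.resize(a[150:450,120:460],(680,600),interpolation=cv2.INTER_CUBIC)
cv2.imwrite('pics/s2.png',A)
B=cv2.resize(b[190:340,150:480],None,fx=2.4,fy=2.4,interpolation=cv2.INTER_CUBIC)
cv2.imwrite('pics/t2.png',B)
E
```

```text
(no output)
```

View pics/s2.png

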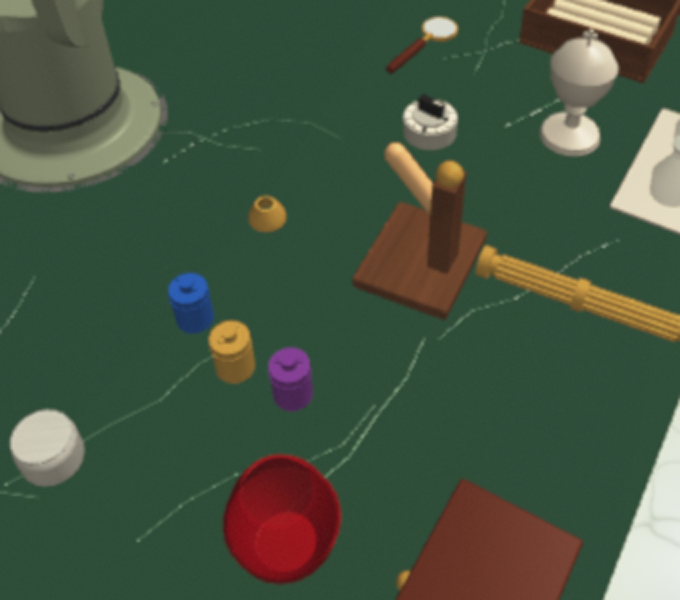

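View pics/t2.png

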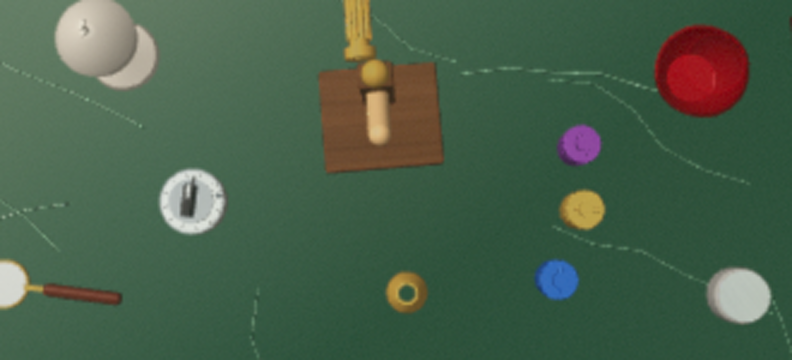

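The yellow brass cup is at top-view pixel (582,209) in the crop, about (0.477,-0.226). It sits between the blue cup at (557,280) and the purple one at (579,145). The peg leans towards the robot, with its tip at crop pixel (378,135). I'll move above the cup first and then look with the wrist camera.

```bash
python3 -m creep '[[[-1,0,0,0,0,0,7],[-1,0,0,0,0,0,7],[-1,0,0,0,0,0,6.5],[-1,0.037,-0.05,0,0,0,0],[-1,0.037,-0.05,0,0,0,0],[-1,0.037,-0.05,0,0,0,0],[-1,0.037,-0.05,0,0,0,0],[-1,0.037,-0.05,0,0,0,0],[-1,0.037,-0.05,0,0,0,0],[-1,0.037,-0.05,0,0,0,0]]]' 60
python3 -m creep '[[[-1,0,0,0,0,0,0],[-1,0,0,0,0,0,0],[-1,0,0,0,0,0,0]]]'
cat > m.py <<'E'
from h import *
np.set_printoptions(precision=4,suppress=True)
f=wrist(); save(f,'w1.png'); C=cloud(f); s=observe(); print(s['position'],s['tool_rot'],s['clock'],s['qpos'])
for o in outline_of(f,'cup')[:3]:
    m=o['region']&(f['range_z']>0); P=C[m]; print(round(o['confidence'],2),o['extent'],f['image'][o['region']].mean(0),P[:,2].max())
    Q=P[(P[:,2]>.055)&(P[:,2]<.066)]; print('top plane',np.median(Q,0),(Q.min(0)+Q.max(0))/2,np.ptp(Q,axis=0))
    c,r=cv2.minEnclosingCircle(Q[:,:2].astype(np.float32)); print(c,r)
E
python3 m.py
```

```text
clock: 2.7
position: [0.428, -0.3024, 0.2316]
tool_rot: [3.141, -0.0, -0.0]
force: [0.8, -1.3, -0.6]
grip_width: 0.0855
finger_force: 0.0
clock: 3.0
position: [0.4265, -0.3049, 0.2313]
tool_rot: [3.141, 0.0, -0.001]
force: [-0.5, -0.1, 0.4]
grip_width: 0.0853
finger_force: 0.0
[ 0.4264 -0.3051  0.2313] [ 3.1412  0.0002 -0.0018] 3.05 [ 0.5363  0.362  -0.0368  1.8633  0.0169  0.9165 -1.081 ]
0.95 [206.4, 52.0, 73.7, 78.8] [197.7608 136.2345 208.4911] 0.07670035647672163
top plane [ 0.5558 -0.2292  0.062 ] [ 0.5572 -0.2264  0.0605] [0.0451 0.0449 0.011 ]
(0.5573434233665466, -0.2261233776807785) 0.023088080808520317
0.86 [191.4, 259.2, 73.3, 68.4] [ 83.4639 133.3781 203.3121] 0.07633766157161087
top plane [ 0.397  -0.2011  0.0619] [ 0.3929 -0.1967  0.0605] [0.0455 0.046  0.0109]
(0.39255258440971375, -0.19653253257274628) 0.023297585546970367
0.79 [220.2, 160.1, 72.9, 61.0] [235.0824 213.9946 145.7557] 0.07632858627357976
top plane [ 0.4804 -0.2315  0.0619] [ 0.4779 -0.2289  0.0604] [0.0449 0.0456 0.0108]
(0.47792747616767883, -0.22889259457588196) 0.023108340799808502
```

```bash
python3 -m creep '[[[-1,0.026,-0.038,0,0,0,0],[-1,0.0255,-0.038,0,0,0,0],[-1,0,0,0.03,0,0,0],[-1,0,0,0.03,0,0,0],[-1,0,0,0.03,0,0,0],[-1,0,0,0,0,0,0],[-1,0,0,0,0,0,0]]]'; sed -i 's/w1.png/w2.png/' m.py; python3 m.py
```

```text
clock: 3.8
position: [0.4783, -0.2288, 0.1418]
tool_rot: [-3.141, 0.001, -0.001]
force: [0.3, 0.1, 0.5]
grip_width: 0.0851
finger_force: 0.0
[ 0.4789 -0.2289  0.1425] [ 3.1411 -0.001  -0.0011] 3.85 [ 0.3828  0.492  -0.0651  1.9288  0.0467  0.7212 -1.2816]
0.95 [265.3, 364.9, 73.2, 100.9] [ 81.4869 131.2206 202.6344] 0.075784266164635
top plane [ 0.3996 -0.1992  0.0618] [ 0.3932 -0.1963  0.0605] [0.0457 0.0455 0.011 ]
(0.3928600251674652, -0.1963995397090912) 0.02331388182938099
0.68 [306.6, 120.7, 81.9, 88.2] [207.9908 133.3503 222.6922] 0.0760348886908981
top plane [ 0.5582 -0.2259  0.062 ] [ 0.5573 -0.2255  0.0621] [0.0446 0.0453 0.0048]
(0.5574490427970886, -0.22553810477256775) 0.022961199283599854
0.63 [311.0, 251.0, 80.2, 88.7] [240.02   216.3354 146.094 ] 0.07593863751803677
top plane [ 0.4833 -0.2286  0.062 ] [ 0.4781 -0.2285  0.0605] [0.0456 0.0452 0.0109]
(0.47793200612068176, -0.22865748405456543) 0.023054204881191254
```

Tool aligned within 1 mm. Descend, grip, lift.

```bash
python3 -m creep '[[[-1,0,0,0.04,0,0,0],[-1,0,0,0.04,0,0,0],[-1,0,0,0.025,0,0,0],[-1,0,0,0.018,0,0,0],[-1,0,0,0,0,0,0],[0.5,0,0,0,0,0,0],[1,0,0,0,0,0,0],[1,0,0,0,0,0,0],[1,0,0,0,0,0,0],[1,0,0,0,0,0,0]]]' 60
python3 -m creep '[[[1,0,0,0,0,0,0],[1,0,0,0,0,0,0],[1,0,0,-0.03,0,0,0],[1,0,0,-0.04,0,0,0],[1,0,0,-0.05,0,0,0],[1,0,0,-0.05,0,0,0],[1,0,0,-0.05,0,0,0],[1,0,0,-0.05,0,0,0],[1,0,0,0,0,0,0],[1,0,0,0,0,0,0]]]'
cat > p.py <<'E'
from h import *
np.set_printoptions(precision=4,suppress=True)
s=observe(); print(s['position'],s['tool_rot'],s['grip_width'],s['finger_force'],s['qpos'])
for f in [grab_frame('top'),grab_frame('scene')]:
    C=cloud(f)
    for o in outline_of(f,'peg')[:1]:
        P=C[o['region']&(f['range_z']>0)]; P=P[(P[:,2]>.125)&(P[:,2]<.19)]
        P=P[np.linalg.norm(P[:,:2]-[.57,.02],axis=1)<.06]
        print(len(P),P.mean(0),P.min(0),P.max(0))
        # fit cylinder r=13 axis: elevation 50deg, unknown azimuth + offset
        from scipy.optimize import least_squares
        def res(q):
            d=np.array([-np.cos(q[3])*np.cos(q[4]),-np.cos(q[3])*np.sin(q[4]),np.sin(q[3])]); v=P-[q[0],q[1],q[2]]; t=v@d
            return np.linalg.norm(v-np.clip(t,-1,.087)[:,None]*d,axis=1)-.013
        r=least_squares(lambda q:np.r_[res(np.r_[q,np.radians(50),0][[0,1,2,4,3]] if 0 else np.r_[q[:3],np.radians(50),q[3]])],[.614,.025,.115,.1],loss='soft_l1',f_scale=.002)
        q=r.x; d=np.array([-np.cos(np.radians(50))*np.cos(q[3]),-np.cos(np.radians(50))*np.sin(q[3]),np.sin(np.radians(50))])
        print('origin',q[:3],'az',q[3],'tip',q[:3]+.1*d,'rms',np.abs(res(np.r_[q[:3],np.radians(50),q[3]])).mean())
E
python3 p.py
```

```text
clock: 4.9
position: [0.4794, -0.2285, 0.0199]
tool_rot: [3.141, -0.002, -0.0]
force: [-3.2, 0.0, 16.1]
grip_width: 0.0447
finger_force: 58.7
clock: 5.9
position: [0.4787, -0.2282, 0.2898]
tool_rot: [3.141, -0.003, -0.0]
force: [-0.1, 0.8, -2.4]
grip_width: 0.0449
finger_force: 61.8
[ 0.4787 -0.2282  0.2898] [ 3.1406 -0.0026 -0.0001] 0.044910000440541775 61.79895014036447 [ 0.3863  0.308  -0.0682  1.777   0.0239  1.0545 -1.2613]
154 [0.5791 0.0208 0.1671] [0.5428 0.0073 0.1345] [0.6089 0.0338 0.1898]
origin [0.6114 0.0239 0.1151] az 0.09056328372190442 tip [0.5474 0.0181 0.1917] rms 0.000829897278153911
320 [0.5791 0.0118 0.1619] [0.5429 0.0024 0.1253] [0.6142 0.0283 0.19  ]
origin [0.6114 0.0224 0.1124] az 0.08734150572936003 tip [0.5473 0.0168 0.189 ] rms 0.0011168393091116446
```

```bash
python3 -m creep '[[[1,0,0,0,0,0,-5.2],[1,0.005,-0.0475,0.004,0,0,0],[1,0.005,-0.0475,0.004,0,0,0],[1,0.005,-0.0475,0.004,0,0,0],[1,0.005,-0.0475,0.004,0,0,0],[1,0.005,-0.0475,0.004,0,0,0],[1,0,0,0,0,8,0],[1,0,0,0,0,8,0],[1,0,0,0,0,8,0],[1,0,0,0,0,8,0]]]'
python3 -m creep '[[[1,0,0,0,0,8,0],[1,0,0,0,0,0,0],[1,0,0,0,0,0,0],[1,0,0,0,0,0,0]]]'
cat > q.py <<'E'
from h import *
import sys
np.set_printoptions(precision=4,suppress=True)
O=np.array([.6114,.0232,.1145]); az=.09; e=np.radians(50)
d=np.array([-np.cos(e)*np.cos(az),-np.cos(e)*np.sin(az),np.sin(e)])
s=observe(); p=s['position']; R=Ro.from_euler('xyz',s['tool_rot']).as_matrix(); print(p,s['tool_rot'],s['force'],s['clock'],s['qpos'])
v=p-O; t=v@d; print('along',t,'mouth',t-.0195,'off in tool axes',R.T@(v-t*d),'angle err(tool rotvec deg)',np.degrees(np.cross(R[:,2],-d)@R))
f=wrist(); save(f,sys.argv[1])
for o in outline_of(f,'peg')[:2]+outline_of(f,'cup')[:2]: print(o['confidence'],o['extent'])
E
python3 q.py w3.png
```

```text
clock: 7.1
position: [0.4813, 0.011, 0.2683]
tool_rot: [-3.14, -0.563, 0.091]
force: [2.9, -1.4, -2.1]
grip_width: 0.0444
finger_force: 62.0
clock: 7.5
position: [0.4836, 0.0072, 0.2728]
tool_rot: [3.121, -0.574, 0.099]
force: [-0.3, 0.2, -1.1]
grip_width: 0.0446
finger_force: 62.0
[0.4836 0.0072 0.2728] [ 3.1214 -0.5742  0.0992] [-0.3305  0.1767 -1.1469] 7.5 [-0.0993  0.0165 -0.0837  2.3549  0.326   0.2098 -1.9599]
along 0.20400629461079822 mouth 0.18450629461079823 off in tool axes [ 0.0031  0.0044 -0.0003] angle err(tool rotvec deg) [0.8084 7.0801 0.    ]
0.64 [302.7, 215.1, 38.2, 65.9]
0.84 [312.7, 353.1, 151.8, 186.6]
0.61 [541.7, 295.9, 79.2, 52.1]
```

View pics/w3.png

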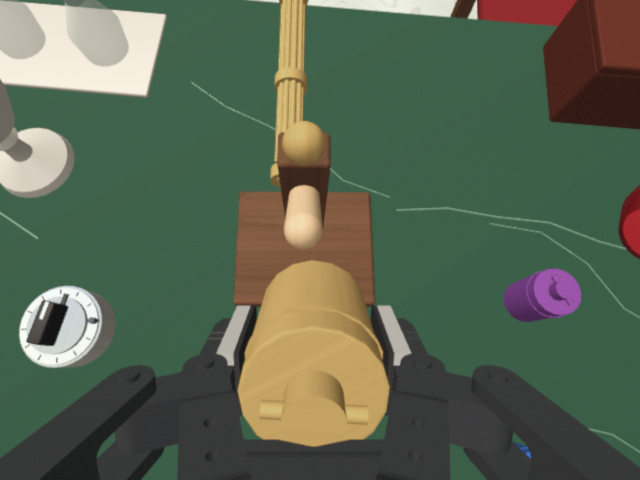

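The cup is held straight, with the stub at (313,395). The peg tip is at (302,230), ahead of the mouth. The arm is near its joint limits, so 7° of tilt is missing. I'll go further out along the peg axis and finish the tilt there.

```bash
python3 -m creep '[[[1,0.002,-0.002,0.03,0,0,0],[1,0.002,-0.002,0.03,0,0,0],[1,0,0,0,0.8,3.5,0],[1,0,0,0,0,3.5,0],[1,0,0,0,0,0,0],[1,0,0,0,0,0,0],[1,0,0,0,0,0,0]]]'; python3 q.py w4.png
```

```text
clock: 8.35
position: [0.5057, 0.0048, 0.2561]
tool_rot: [3.114, -0.603, 0.105]
force: [0.3, 0.2, -1.3]
grip_width: 0.044
finger_force: 62.0
[0.5057 0.0048 0.2561] [ 3.1141 -0.6026  0.105 ] [ 0.2954  0.1642 -1.3405] 8.35 [ 0.3428  0.1092 -0.5404  2.3388  0.8645  0.1642 -2.4711]
along 0.17721678423693155 mouth 0.15771678423693156 off in tool axes [ 0.0089  0.009  -0.0007] angle err(tool rotvec deg) [ 1.0169  5.4636 -0.    ]
0.57 [293.2, 237.4, 40.1, 63.8]
0.37 [35.9, 350.8, 69.3, 68.8]
0.79 [550.3, 322.1, 83.9, 54.0]
0.62 [314.6, 352.4, 150.0, 188.5]
```

```bash
python3 -m creep '[[[1,0,0,-0.02,0,0,-8.5],[1,0,0,0,0,0,-8.5],[1,0,0,0,0,0,-8.5],[1,0,0,0,0,0,-8.5],[1,0,0,0,0,0,-8.5],[1,0,0,0,0,0,-8.5],[1,0,0,0,0,0,-8.5],[1,0,0,0,0,0,-8.5],[1,0,0,0,0,0,-8.5],[1,0,0,0,0,0,-8.5]]]'
python3 -m creep '[[[1,0,0,0,0,0,-8.5],[1,0,0,0,0,0,-8.5],[1,0,0,0,0,0,-8.5],[1,0,0,0,0,0,-8.5],[1,0,0,0,0,0,-8.5],[1,0,0,0,0,0,-8.5],[1,0,0,0,0,0,-8.5],[1,0,0,0,0,0,-8.5],[1,0,0,0,0,0,-8.5],[1,0,0,0,0,0,-8.5]]]'; python3 q.py w5.png
python3 - <<'E'
import numpy as np
from scipy.optimize import least_squares
D=np.array([[.521,1.599,1.021,.6246,.231],[.362,1.8633,.9165,.5243,.2313],[.492,1.9288,.7212,.5308,.1425],[.308,1.777,1.0545,.5303,.2898],[.0165,2.3549,.2098,.4837,.2728]])
def fk(p,q2,q4,q6):
    a,b,c=q2,q2+q4,q2+q4+q6
    return p[1]*np.sin(a)+p[2]*np.sin(b)+p[3]*np.sin(c), p[0]+p[1]*np.cos(a)+p[2]*np.cos(b)+p[3]*np.cos(c)
r=least_squares(lambda p:np.r_[fk(p,*D[:,:3].T)[0]-D[:,3],fk(p,*D[:,:3].T)[1]-D[:,4]],[.4,.4,.4,.3]); print(r.x,np.abs(r.fun).max())
p=r.x
for t in (.0635,.11,.145,.18):
    R,z=.6114-.643*t,.1145+.766*t; wr,wz=R-.643*p[3],z+.766*p[3]-p[0]; D2=np.hypot(wr,wz); c=(D2**2-p[1]**2-p[2]**2)/2/p[1]/p[2]; q4=np.arccos(c); q2=np.arctan2(wr,wz)-np.arctan2(p[2]*np.sin(q4),p[1]+p[2]*c); print(t,q2,q4,2.443-q2-q4)
E
```

```text
clock: 9.5
position: [0.5, 0.0043, 0.2649]
tool_rot: [2.541, -0.065, 1.533]
force: [0.2, -0.3, -1.0]
grip_width: 0.0444
finger_force: 62.0
clock: 10.5
position: [0.5, 0.0043, 0.2648]
tool_rot: [3.004, 0.59, 2.955]
force: [-0.1, -0.1, -1.8]
grip_width: 0.0442
finger_force: 62.0
[0.5    0.0043 0.2648] [3.0045 0.5902 2.9546] [-0.0795 -0.0667 -1.7558] 10.5 [ 0.9197  0.1636 -1.1595  2.3203  1.0075  0.2666  0.3169]
along 0.18754497578926937 mouth 0.16804497578926939 off in tool axes [-0.0121 -0.0063 -0.0008] angle err(tool rotvec deg) [-2.2967 -5.0082  0.    ]
0.79 [329.7, 235.1, 38.6, 53.8]
0.43 [6.2, 267.5, 12.4, 75.6]
0.81 [312.4, 353.5, 150.8, 183.3]
0.76 [36.8, 163.4, 73.6, 85.9]
[0.32917055 0.53515959 0.42115631 0.34201321] 0.0011984202359439644
0.0635 0.401448208527572 2.397397262100079 -0.35584547062765104
0.11 0.2765794475515162 2.4374843323780357 -0.2710637799295519
0.145 0.17694009836484337 2.458854508883538 -0.1927946072483815
0.18 0.07350993267168304 2.4719940015267206 -0.10250393419840353
```

```bash
python3 -m creep '[[[1,0.006,0.003,0.01,0,0,0],[1,0.006,0.003,0.01,-0.6,-1.2,0],[1,0,0,0.01,-0.6,-1.3,0],[1,0,0,0.005,-0.6,-1.3,0],[1,0,0,0,-0.5,-1.2,0],[1,0,0,0,0,0,0],[1,0,0,0,0,0,0]]]'; python3 q.py w6.png
```

```text
clock: 11.35
position: [0.5098, 0.01, 0.2352]
tool_rot: [2.958, 0.664, 2.927]
force: [-0.3, -0.5, -1.4]
grip_width: 0.0448
finger_force: 62.0
[0.5098 0.01   0.2352] [2.9578 0.6645 2.9269] [-0.312  -0.4869 -1.4104] 11.35 [ 0.7753  0.254  -1.0599  2.4037  1.8753  0.3065 -0.5535]
along 0.15827713269742222 mouth 0.13877713269742223 off in tool axes [-0.0001 -0.0041  0.    ] angle err(tool rotvec deg) [-0.5895 -0.5916 -0.    ]
0.96 [17.1, 161.6, 28.2, 93.6]
0.85 [314.5, 351.1, 151.8, 183.0]
```

```bash
python3 -m creep '[[[1,0,0.004,0.01,-0.6,-0.6,0],[1,0,0,0.01,0,0,0],[1,0,0,0.005,0,0,0],[1,0,0,0,0,0,0],[1,0,0,0,0,0,0]]]'; python3 q.py w7.png
python3 - <<'E'
from h import *
a=grab_frame('scene'); b=grab_frame('top')
A=cv2.resize(a['image'][180:290,270:380],(600,600),interpolation=cv2.INTER_CUBIC)
cv2.imwrite('pics/ins.png',A[:,:,::-1])
E
```

```text
clock: 12.0
position: [0.526, 0.0155, 0.2168]
tool_rot: [2.947, 0.676, 2.928]
force: [0.0, 0.5, -0.3]
grip_width: 0.0449
finger_force: 62.0
[0.526  0.0155 0.2168] [2.9473 0.6759 2.9275] [ 0.0223  0.5139 -0.3132] 12.0 [ 0.7575  0.3632 -1.0918  2.3981  1.9783  0.4171 -0.6262]
along 0.13345026262647225 mouth 0.11395026262647225 off in tool axes [-0.0001  0.      0.    ] angle err(tool rotvec deg) [0.039  0.0451 0.    ]
0.71 [314.4, 239.1, 44.2, 48.5]
0.81 [313.5, 351.5, 151.6, 188.2]
```

View pics/ins.png

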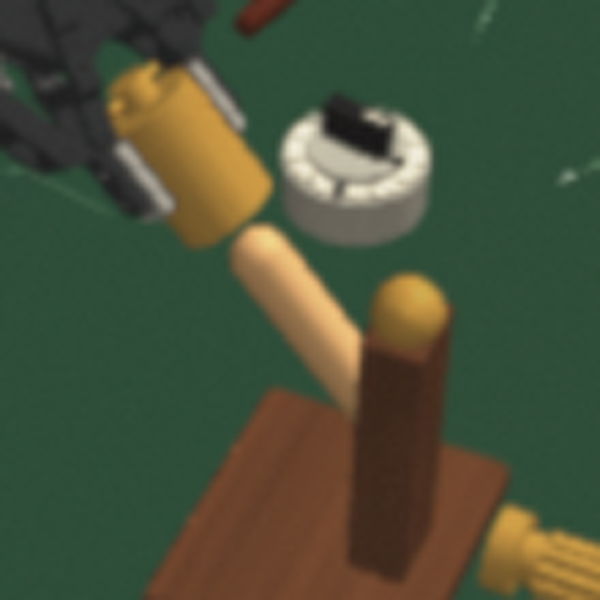

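View pics/w7.png

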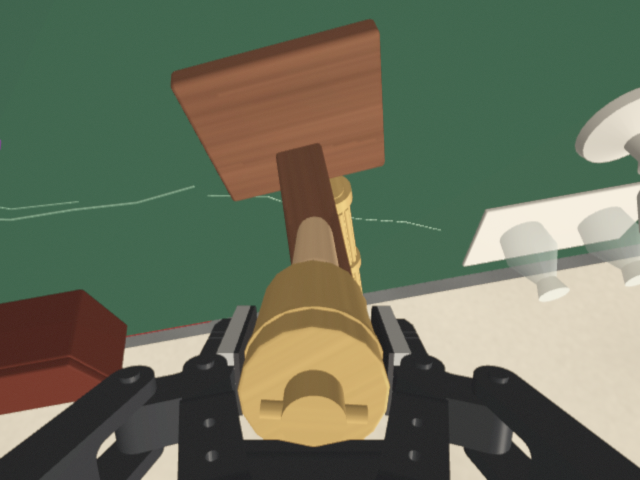

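The scene crop shows the cup mouth at (230,220) just ahead of the peg tip at (262,235), with the axes parallel. In the wrist view the peg enters centrally at (314,240). I'll insert now, watching the force.

```bash
python3 -m creep '[[[1,0,0,0.01,0,0,0],[1,0,0,0.01,0,0,0],[1,0,0,0.005,0,0,0],[1,0,0,0,0,0,0],[1,0,0,0,0,0,0]]]';python3 -m creep '[[[1,0,0,0.01,0,0,0],[1,0,0,0.01,0,0,0],[1,0,0,0.01,0,0,0],[1,0,0,0,0,0,0],[1,0,0,0,0,0,0]]]'; python3 q.py w8.png
```

```text
clock: 12.75
position: [0.542, 0.017, 0.1977]
tool_rot: [2.947, 0.676, 2.928]
force: [-0.3, 0.6, -2.7]
grip_width: 0.0445
finger_force: 62.0
clock: 13.25
position: [0.5611, 0.0186, 0.1749]
tool_rot: [2.947, 0.676, 2.928]
force: [-0.3, 0.1, -1.0]
grip_width: 0.0448
finger_force: 62.0
[0.5611 0.0186 0.1749] [2.9473 0.6761 2.9278] [-0.2864  0.1218 -0.9905] 13.25 [ 0.6793  0.5483 -1.0593  2.356   2.0726  0.569  -0.6487]
along 0.0787022616017865 mouth 0.0592022616017865 off in tool axes [-0.0001  0.      0.    ] angle err(tool rotvec deg) [0.0463 0.056  0.    ]
0.64 [314.4, 247.3, 42.1, 31.2]
0.65 [314.0, 352.3, 151.6, 182.8]
```

No contact so far. I'll do the last 15 mm in small steps.

```bash
python3 -m creep '[[[1,0,0,0.005,0,0,0],[1,0,0,0.005,0,0,0],[1,0,0,0.003,0,0,0],[1,0,0,0,0,0,0],[1,0,0,0,0,0,0]]]';python3 -m creep '[[[1,0,0,0.0015,0,0,0],[1,0,0,0,0,0,0],[1,0,0,0,0,0,0]]]'; python3 -m creep '[[[1,0,0,0.0015,0,0,0],[1,0,0,0,0,0,0],[1,0,0,0,0,0,0]]]'; python3 q.py w9.png
```

```text
clock: 13.9
position: [0.5698, 0.0194, 0.1644]
tool_rot: [2.947, 0.676, 2.927]
force: [-0.6, 0.5, -0.8]
grip_width: 0.0446
finger_force: 62.2
clock: 14.2
position: [0.5703, 0.0195, 0.1638]
tool_rot: [2.948, 0.677, 2.929]
force: [-20.3, -5.0, 24.4]
grip_width: 0.0444
finger_force: 65.0
clock: 14.5
position: [0.5709, 0.0196, 0.1629]
tool_rot: [2.949, 0.677, 2.93]
force: [-32.6, -8.2, 39.5]
grip_width: 0.0441
finger_force: 59.3
[0.5709 0.0196 0.1629] [2.9492 0.6774 2.9297] [-32.6408  -8.1653  39.5213] 14.5 [ 0.6597  0.5948 -1.0471  2.3419  2.0985  0.6032 -0.6513]
along 0.06318262269098579 mouth 0.04368262269098579 off in tool axes [ 0.  0. -0.] angle err(tool rotvec deg) [0.0079 0.1091 0.    ]
0.64 [313.3, 252.2, 41.4, 22.2]
0.52 [263.6, 138.5, 280.8, 275.6]
0.69 [313.4, 352.1, 152.6, 186.7]
```

```bash
python3 -m creep '[[[1,0,0,-0.002,0,0,0],[1,0,0,0,0,0,0],[0.3,0,0,0,0,0,0],[-0.2,0,0,0,0,0,0],[-1,0,0,0,0,0,0],[-1,0,0,0,0,0,0],[-1,0,0,0,0,0,0],[-1,0,0,0,0,0,0],[-1,0,0,0,0,0,0]]]'; python3 -m creep '[[[-1,0,0,-0.01,0,0,0],[-1,0,0,-0.02,0,0,0],[-1,0,0,-0.02,0,0,0],[-1,0,0,-0.03,0,0,0],[-1,0,0,-0.03,0,0,0],[-1,0,0,0,0,0,0],[-1,0,0,0,0,0,0]]]'; python3 q.py w10.png
python3 - <<'E'
from h import *
a=grab_frame('scene')
A=cv2.resize(a['image'][180:290,270:380],(600,600),interpolation=cv2.INTER_CUBIC)
cv2.imwrite('pics/rel.png',A[:,:,::-1])
E
```

```text
clock: 15.55
position: [0.5704, 0.0194, 0.1639]
tool_rot: [2.947, 0.676, 2.928]
force: [-1.0, 0.2, 0.8]
grip_width: 0.0854
finger_force: 0.0
clock: 16.25
position: [0.4998, 0.0123, 0.249]
tool_rot: [2.95, 0.679, 2.928]
force: [-0.7, -0.1, -0.6]
grip_width: 0.0857
finger_force: 0.0
[0.4998 0.0123 0.249 ] [2.9502 0.6789 2.9284] [-0.735  -0.0824 -0.6347] 16.25 [ 0.8382  0.1981 -1.1052  2.4181  1.8821  0.2588 -0.5693]
along 0.17509528223304005 mouth 0.15559528223304006 off in tool axes [-0.0008 -0.0006  0.    ] angle err(tool rotvec deg) [-0.0986  0.2039 -0.    ]
0.77 [18.9, 155.6, 37.7, 92.4]
0.76 [313.7, 250.3, 82.8, 101.1]
```

View pics/rel.png

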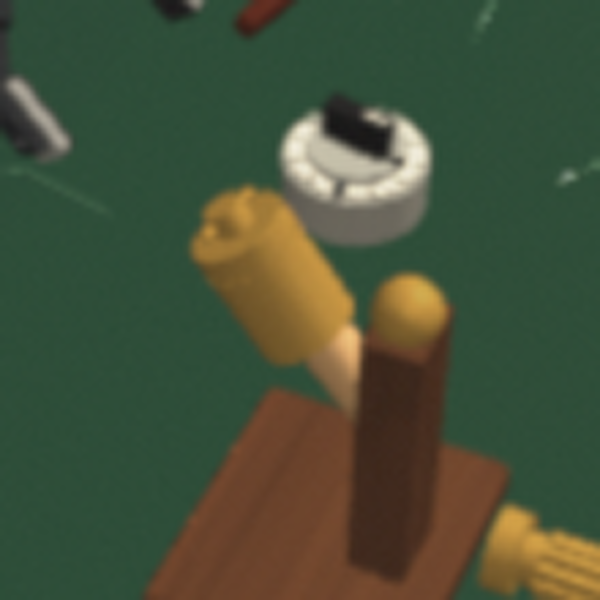

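The cup hangs seated on the peg in crop region (190–350, 190–360), with the gripper clear of it. Next I'll untilt and move to the timer.

```bash
python3 -m creep '[[[-1,0,0,-0.01,0,7,0],[-1,0,0,-0.01,0,8,0],[-1,0,0,-0.01,0,8,0],[-1,0,0,0,0,8,0],[-1,0,0,0,0,8,0],[-1,0,0,0,0,0,0],[-1,0,0,0,0,0,0]]]'; python3 q.py w11.png
```

```text
clock: 17.15
position: [0.5026, -0.019, 0.2486]
tool_rot: [3.058, 0.497, 2.948]
force: [-0.9, -0.6, 0.2]
grip_width: 0.0851
finger_force: 0.0
[ 0.5026 -0.019   0.2486] [3.0584 0.4968 2.9479] [-0.9132 -0.6398  0.2381] 17.15 [ 0.878   0.2326 -1.1185  2.2573  0.8653  0.4028  0.477 ]
along 0.17482748271947424 mouth 0.15532748271947425 off in tool axes [-0.0082 -0.0311  0.0017] angle err(tool rotvec deg) [ -5.6667 -10.1622  -0.    ]
0.94 [81.2, 191.3, 75.2, 79.5]
0.83 [379.8, 266.6, 85.3, 94.2]
```

```bash
cat > v.py <<'E'
from h import *
np.set_printoptions(precision=4,suppress=True)
s=observe(); R=Ro.from_euler('xyz',s['tool_rot']).as_matrix(); p=s['position']
print(p,s['tool_rot'],s['clock'],s['qpos'],'rot',np.degrees(np.cross(R[:,2],[0,0,-1])@R),'yaw tool x',np.arctan2(R[1,0],R[0,0]))
T=np.array([.49,.255,.25]); print('to above timer (tool axes)',R.T@(T-p))
E
python3 -m creep '[[[-1,0,0,-0.02,0,8,0],[-1,0,0,-0.02,0,8,0],[-1,0,0,-0.01,0,8,0],[-1,0,0,0,0,4,0],[-1,0,0,0,0,0,0],[-1,0,0,0,0,0,0]]]'; python3 v.py
```

```text
clock: 17.9
position: [0.4881, -0.0234, 0.2859]
tool_rot: [3.083, 0.074, 2.974]
force: [-0.1, -0.3, -0.3]
grip_width: 0.0854
finger_force: 0.0
[ 0.4881 -0.0234  0.2859] [3.0834 0.0743 2.9736] 17.9 [ 0.9174  0.4191 -1.2406  1.9018  0.4375  1.0412  0.9159] rot [3.325  4.2506 0.    ] yaw tool x 2.973609028452532
to above timer (tool axes) [0.0472 0.2724 0.0485]
```

```bash
python3 -m creep '[[[-1,0,0,0,3.3,4.2,0],[-1,0.008,0.045,0.004,0,0,0],[-1,0.008,0.045,0.004,0,0,0],[-1,0.008,0.045,0.004,0,0,0],[-1,0.008,0.045,0.004,0,0,0],[-1,0.008,0.045,0.004,0,0,0],[-1,0.007,0.045,0.004,0,0,0],[-1,0,0,0,0,0,0],[-1,0,0,0,0,0,0]]]'; python3 v.py
cat > t.py <<'E'
from h import *
import sys
np.set_printoptions(precision=4,suppress=True)
f=wrist(); C=cloud(f); s=observe(); save(f,sys.argv[1])
for k,Z in [('timer',0),('timer_stud',.04),('dial_grip',.051)]:
    for o in tip_of(f,k)[:1]: print(k,round(o['confidence'],2),o['position'],wz(f,*o['position'],Z))
o=outline_of(f,'timer')[0]; P=C[o['region']&(f['range_z']>0)]; Q=P[(P[:,2]>.028)&(P[:,2]<.037)]; print('rim',cv2.minEnclosingCircle(Q[:,:2].astype(np.float32)))
B=P[(P[:,2]>.056)&(P[:,2]<.07)]; r=cv2.minAreaRect((B[:,:2]*1000).astype(np.float32)); print('bar',len(B),r, B[:,:2].mean(0))
w_,V=np.linalg.eigh(np.cov(B[:,:2].T)); print('axis yaw',np.arctan2(V[1,1],V[0,1]))
R=Ro.from_euler('xyz',s['tool_rot']).as_matrix(); print('tool y yaw',np.arctan2(R[1,1],R[0,1]),s['position'],s['clock'])
c=o['extent']; u0,v0=max(int(c[0]-c[2]*.7),0),max(int(c[1]-c[3]*.7),0)
cv2.imwrite('pics/c_'+sys.argv[1],cv2.resize(f['image'][v0:v0+int(c[3]*1.4),u0:u0+int(c[2]*1.4),::-1],(500,500)))
print('crop',u0,v0,c)
E
python3 t.py w12.png
```

```text
clock: 18.8
position: [0.4856, 0.2514, 0.263]
tool_rot: [3.14, 0.002, 2.979]
force: [-0.2, -0.1, -0.5]
grip_width: 0.0851
finger_force: 0.0
[0.4856 0.2514 0.263 ] [3.1401 0.0016 2.9785] 18.8 [ 0.1746  0.5645 -1.1001  1.7357  0.5421  1.1812  0.3299] rot [0.0842 0.0898 0.    ] yaw tool x 2.978509228419874
to above timer (tool axes) [-0.0037  0.0043  0.0131]
timer 0.86 [313.2, 202.4] [0.483  0.2514 0.    ]
timer_stud 0.98 [286.1, 219.4] [0.4879 0.2246 0.04  ]
dial_grip 0.8 [315.1, 212.0] [0.4832 0.2531 0.051 ]
rim ((0.4842766523361206, 0.2556029260158539), 0.04010384902358055)
bar 695 ((484.31451416015625, 255.59213256835938), (13.934468269348145, 40.27663040161133), 83.79974365234375) [0.4832 0.2558]
axis yaw 3.0314562702400925
tool y yaw 1.4054679034538669 [0.4862 0.2501 0.2631] 18.85
crop 260 149 [319.2, 206.1, 83.2, 81.1]
```

View pics/c_w12.png

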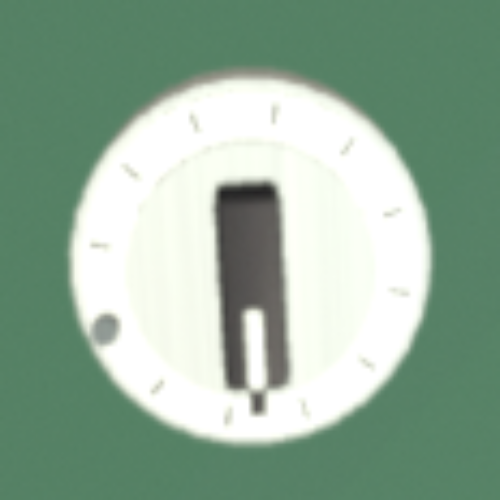

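The crop shows the timer with the white-lined pointer at the lower end of the bar, (258,405). The stud is at (105,329), about 67° clockwise from the pointer, and the knob axis is at (0.484,0.256). I'll align and descend.

```bash
python3 -m creep '[[[-1,0,0,0,0,0,-3.3],[-1,0.0025,0.0053,0.04,0,0,0],[-1,0,0,0.045,0,0,0],[-1,0,0,0.045,0,0,0],[-0.4,0,0,0.01,0,0,0],[-0.4,0,0,0,0,0,0],[-0.4,0,0,0,0,0,0]]]' 40; python3 t.py w13.png;python3 v.py
```

```text
clock: 19.75
position: [0.4854, 0.2567, 0.125]
tool_rot: [3.139, 0.001, 3.033]
force: [-0.0, 0.7, 0.7]
grip_width: 0.0597
finger_force: 0.0
timer 0.78 [310.1, 238.1] [0.4835 0.2543 0.    ]
timer_stud 0.68 [259.1, 270.3] [0.4897 0.2225 0.04  ]
dial_grip 0.58 [312.6, 261.2] [0.4838 0.256  0.051 ]
rim ((0.4844781458377838, 0.2556987702846527), 0.04026181250810623)
bar 1742 ((484.0546875, 255.51148986816406), (13.688602447509766, 40.138614654541016), 84.1281509399414) [0.4827 0.2558]
axis yaw 3.0388368149964893
tool y yaw 1.4617735815608304 [0.4855 0.2567 0.1252] 19.8
crop 220 155 [310.7, 246.4, 128.6, 129.8]
[0.4851 0.2564 0.1243] [3.1394 0.0008 3.0328] 20.0 [ 0.0748  0.7326 -0.976   1.8636  0.7428  0.9579  0.2198] rot [0.1251 0.0441 0.    ] yaw tool x 3.0328401817008053
to above timer (tool axes) [-0.0051 -0.0006 -0.1257]
```

```bash
python3 -m creep '[[[-0.4,0.001,-0.001,0.03,0,0,0],[-0.4,0,0,0.03,0,0,0],[-0.4,0,0,0.019,0,0,0],[-0.4,0,0,0,0,0,0],[0.2,0,0,0,0,0,0],[1,0,0,0,0,0,0],[1,0,0,0,0,0,0],[1,0,0,0,0,0,0],[1,0,0,0,0,0,0]]]' 40; python3 v.py
```

```text
clock: 20.9
position: [0.484, 0.2558, 0.0451]
tool_rot: [3.139, 0.001, 3.033]
force: [0.8, -0.3, 8.9]
grip_width: 0.0135
finger_force: 43.0
[0.484  0.2558 0.0451] [3.1395 0.0006 3.033 ] 20.9 [ 0.011   0.8364 -0.8774  1.9044  0.8743  0.8375  0.1209] rot [0.1227 0.0351 0.    ] yaw tool x 3.0329501899064724
to above timer (tool axes) [-0.0062  0.0003 -0.2049]
```

```bash
python3 -m creep '[[[1,0,0,0.0005,0,0,0],[1,0,0,0,0,0,0],[1,0,0,0,0,0,0]]]'; python3 -m creep '[[[1,0,0,0,0,0,3],[1,0,0,0,0,0,4],[1,0,0,0,0,0,4],[1,0,0,0,0,0,0]]]'; python3 -c "
from h import *
s=observe(); print(s['force'],s['moment'],s['qpos'])"
```

```text
clock: 21.2
position: [0.484, 0.2558, 0.045]
tool_rot: [3.14, 0.001, 3.033]
force: [-3.4, -3.3, 20.1]
grip_width: 0.0132
finger_force: 44.5
clock: 21.6
position: [0.484, 0.2558, 0.045]
tool_rot: [3.139, 0.001, 2.838]
force: [-3.0, -2.5, 18.0]
grip_width: 0.013
finger_force: 44.3
[-3.03195227 -2.46981523 18.03157019] [-0.74509022  0.61102902 -0.11240192] [-0.0132807   0.81934789 -0.83778622  1.90567775  0.84392141  0.81253105
 -0.05118455]
```

```bash
python3 -m creep '[[[1,0,0,0,0,0,5],[1,0,0,0,0,0,5],[1,0,0,0,0,0,5],[1,0,0,0,0,0,5],[1,0,0,0,0,0,5],[1,0,0,0,0,0,5],[1,0,0,0,0,0,0]]]'; python3 -c "
from h import *
s=observe(); print(s['force'],s['moment'],s['qpos'])
f=grab_frame('top'); print(tip_of(f,'timer_stud')[:1])"
```

```text
clock: 22.3
position: [0.4841, 0.2559, 0.045]
tool_rot: [3.139, -0.0, 2.314]
force: [-2.4, -3.0, 17.4]
grip_width: 0.013
finger_force: 44.2
[-2.43633653 -3.02602971 17.35294346] [-0.60507662  0.5232124  -0.1353993 ] [-0.08401346  0.77677258 -0.7254347   1.90913008  0.75168478  0.74799903
 -0.50394201]
[{'position': [166.4, 309.7], 'confidence': 0.3}]
```

```bash
python3 -m creep '[[[1,0,0,0,0,0,5],[1,0,0,0,0,0,5],[1,0,0,0,0,0,5],[1,0,0,0,0,0,5],[1,0,0,0,0,0,5],[1,0,0,0,0,0,1],[1,0,0,0,0,0,0],[1,0,0,0,0,0,0]]]'; python3 -m creep '[[[1,0,0,-0.0008,0,0,0],[0.6,0,0,0,0,0,0],[0,0,0,0,0,0,0],[-0.4,0,0,0,0,0,0],[-0.4,0,0,-0.02,0,0,0],[-0.4,0,0,-0.04,0,0,0],[-0.4,0,0,-0.05,0,0,0],[-0.4,0,0,-0.05,0,0,0],[-0.4,0,0,0,0,0,0],[-0.4,0,0,0,0,0,0]]]';  python3 t.py w14.png
```

```text
clock: 23.2
position: [0.4841, 0.256, 0.045]
tool_rot: [3.14, -0.002, 1.864]
force: [-2.2, -2.6, 17.8]
grip_width: 0.0133
finger_force: 44.3
clock: 24.2
position: [0.4839, 0.2552, 0.2053]
tool_rot: [3.14, -0.002, 1.863]
force: [-0.1, -0.4, -0.7]
grip_width: 0.0596
finger_force: 0.0
timer 0.55 [311.8, 217.1] [0.4832 0.2547 0.    ]
timer_stud 0.56 [309.8, 264.0] [0.4905 0.2246 0.04  ]
dial_grip 0.94 [309.7, 233.9] [0.4824 0.2518 0.051 ]Traceback (most recent call last):
  File "t.py", line 7, in <module>
    o=outline_of(f,'timer')[0]; P=C[o['region']&(f['range_z']>0)]; Q=P[(P[:,2]>.028)&(P[:,2]<.037)]; print('rim',cv2.minEnclosingCircle(Q[:,:2].astype(np.float32)))
      ~~~~~~~~~~~~~~~~~~~~~^^^
IndexError: list index out of range
```

```bash
python3 - <<'E'
from h import *
f=wrist(); a=grab_frame('scene'); C=cloud(f)
g=C[(C[...,2]>.056)&(C[...,2]<.066)&(np.hypot(C[...,0]-.484,C[...,1]-.256)<.04)]; print(len(g),g.mean(0)); w_,V=np.linalg.eigh(np.cov(g[:,:2].T)); print('bar yaw',np.arctan2(V[1,1],V[0,1]))
q=C[(C[...,2]>.028)&(C[...,2]<.036)&(np.hypot(C[...,0]-.484,C[...,1]-.256)<.06)]; print('rim',cv2.minEnclosingCircle(q[:,:2].astype(np.float32)))
A=cv2.resize(f['image'][160:310,235:385],(400,400),interpolation=cv2.INTER_CUBIC); B=cv2.resize(a['image'][180:290,270:380],(400,400),interpolation=cv2.INTER_CUBIC)
cv2.imwrite('pics/fin.png',np.hstack([A,B])[:,:,::-1])
E
```

```text
988 [0.48381583 0.2563738  0.06179283]
bar yaw 1.8634927598534008
rim ((0.4843653738498688, 0.2551184594631195), 0.0401822030544281)
```

View pics/fin.png

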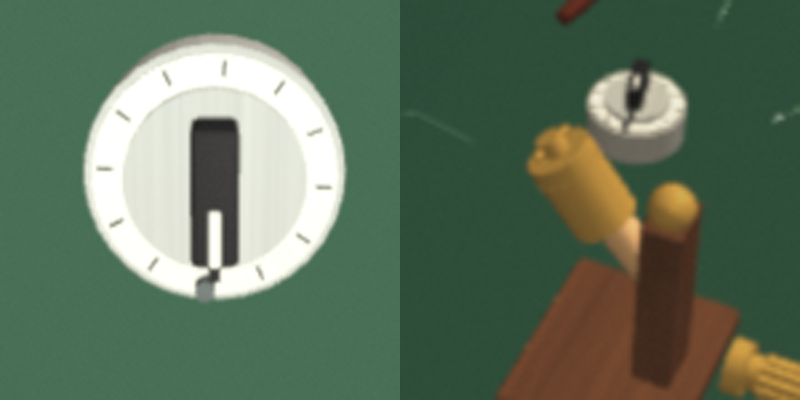

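The pointer at (214,270) stands at the stud at (205,288). The timer hasn't moved more than about 0.5 mm, the cup hangs on the peg (right panel), and the robot is clear of everything. I'll hand it in.

```bash
python3 -c "
from workcell import *
print(job_done())"
```

```text
the job is handed in; nothing more can be done
None
```

The cup hangs seated on the peg and the timer's pointer stands at the stud, by my last camera check; the job is handed in at about 24 s, but the hand-in returned no verdict.

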